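# Load a tube rack past the sprung gate of a reader chute

### The arm

A 6-joint arm with a two-finger parallel gripper is mounted at the origin on the work surface. World frame = base frame: x ahead of the robot, y to its left, z up, the work surface at z = 0. Lengths are in mm, angles in rad, forces in N, time in s.
With the tool pointing down it reaches from about 275 to 1000 mm from the base axis. Payload 8.4 kg.
Tool frame: the origin (TCP) lies at the centre of the arm's flange, where the gripper is bolted on; the fingertips stand 173 mm ahead of it and the grasp point (between the pads) lies 155 mm ahead of it (tcp_to_tips is the distance from the TCP to the fingertips, in mm); z points along the fingers, x is the direction in which the jaws open and shut, and the axes are right-handed (so a half turn about z gives the same grasp; the last joint's range is limited). The gripper opens to 85 mm and grips with 20 to 120 N. Pads are 22 mm wide; open, the fingers measure 114 mm over their backs; the gripper's body (76 mm by 85 mm) begins 54 mm behind the grasp point. The pads swing forward as they close: fully open they stand 13 mm farther back than shut.
Start: joints at [1.221, 0.353, 1.633, -0, 1.155, -0.002], TCP at [213.018, 587.582, 404.681] pointing down, gripper open.
Joint ranges: [-2.63, 2.63], [-0.92, 2.1], [0.06, 2.66], [-1.3, 4.44], [0, 2.69], [-3.02, 3.02]. Speed limits (rad/s): [2.22, 2.22, 2.79, 3.14, 3.14, 3.14].

### API

Orientations are given as [roll, pitch, yaw] about the fixed x, y, z axes, in that order (R = Rz(yaw) Ry(pitch) Rx(roll)).
In Python, from rig import sense, grab_frame, camera_info, sign_off, tcp_to_tips gives the robot as it stands.
- The arm moves only by the shell command python3 -m creep 'ROWS' [FORCE]. ROWS is text: rows parted by semicolons, each of 5 numbers parted by spaces: the opening in per cent of the stroke, from 0 (shut) to 100 (fully open), then the shift along the tool's x, y, z in cm, then the turn about the tool's z in degrees. In form: fingers tx ty tz roll; .... A call has 1 to 20 rows; each row is the pose to reach, as a shift and turn from the pose measured when the call began, along the tool's axes at that moment; what a row does not reach only later rows make up. A row lasts 1/10 s, in which the tool goes at most 50 mm and 8.59 degrees, less where a joint would pass 70% of its speed; a pose out of reach is approached as far as the arm can. A call with a gripper value outside its range is refused whole. The fingers move at their own pace and stop on an object; FORCE is the grip in N (left out, the last holds). Time passes only in rows, so rows that repeat a pose let the fingers close. It gives the time, the measured TCP pose, the force and the opening at its end, in the units of the state.
- sense(): the state, without advancing time (a new reading comes with each control period).
- grab_frame(name): name is "scene" or "top" or "wrist"; returns (picture, depth): 480x640x3 uint8, blue, green, red; 480x640 float32, mm along the optical axis (not along the pixel's ray), 0 where there is no reading.
- camera_info(name): a dict with "vertical_fov" (degrees; the focal length in pixels is half the picture's height over the tangent of half this angle, whatever the lens; pixels are square), "cx", "cy" (the principal point, pixels), "D" ([k1, k2, p1, p2, k3] as OpenCV has them; the pictures are not rectified), "world_to_cam" (4x4, takes a point from world to camera coordinates). Camera axes: x right, y down, z forward; pixel columns grow to the right and rows downward; lengths in mm; the calibration is good to about 2 mm. A picture is of the moment at which its call begins: read the wrist's pose just before it. camera_info takes no time and is no camera call; for the wrist camera it gives the pose at the moment of the call.
- sign_off(): hands the job in, once; it reports no verdict.
The state is a dict: "clock": time; "qpos": joint angles; "qvel": joint speeds; "joint_efforts": joint torques, N m; "eef_pos": TCP position; "tcp_rot": TCP orientation; "contact_force": force on the tool from outside, world axes, zero at the start; "wrist_torque": the same for the moment, N m; "opening": opening from 0.0 (shut) to 1.0 (fully open).
Only numpy, scipy, OpenCV 4.12 (cv2) and the standard library are available. Lean on these libraries where they do the work, as an engineer would, in place of code of your own. Each camera call takes 0.05 s, during which the arm holds its last target.

### The job

Load the blue tube rack into the tube reader: with one fingertip press the orange rail beside the chute well down so that the gate arm swings up, and while that finger keeps the gate open, push the rack along the chute with the other finger until the whole block of tubes is past the gate. Then draw back and let the gate fall fully shut behind the tubes, across the gap ahead of the rack's push plate. The rack is only pushed, never lifted or tipped; the gate must not drop while the tubes are under it, and everything else on the bench stays where it is.

Things in the scene. Friction and masses are not known exactly. Their poses are not given: they have to be found in the camera images.
- chute: Straight open-topped chute fixed to the bench, aluminium floor, grey walls, in mm. Origin: on the bench top, mid-width, right under the gate arm. x: the way the rack travels; y: towards the side with the orange press rail; z up. Runs from x = -265 to 112; floor top z = 6; inside 50 wide (walls y = 25 to 30 on both sides, 30 high).
- end_stop (a point): Foot of the grey end stop's inner face: chute x = 106, y = 0, z = 6. The stop is 30 high; behind it stands the white tube reader, 110 long x 150 wide x 85 high.
- shaft (a point): A point on the gate's shaft axis (steel, 10 dia, along chute x): chute x = 0, y = 41, z = 46. The shaft runs from x = -254 to 8 between two dark brackets 54 high and 18 wide (x = -263 to -254 and 8 to 16).
- gate (a joint): Gate hinge about the shaft, rad: 0 shut, 1.35 open stop; a spring shuts it. Shut, the orange arm (6 thick, at chute x = 0) lies across the chute from y = 41 to -21, z = 41 to 59: it blocks the tube block, not the low tail; the rack cannot push it open. Opening lifts the arm towards the rail side. From 1.0 it clears the tubes; hold at 1.1 to 1.25. 3 to 7 N down on the rail holds it.
- press_rail (a point): Centre of the orange press rail, part of the gate: round bar 16 dia along the chute (chute x = -250 to -35), 42 from the shaft axis. At gate angle a: chute y = 41 + 42 cos(0.436 - a), z = 46 + 42 sin(0.436 - a); shut y 79, z 64; at 1.15 y 73, z 18 (top 26). A fingertip can press it and slide along it between its thin end arms at x = -246 and -39.
- rack: Blue tube rack loose in the chute, 148 x 46, about 0.25 kg. Origin: centre of its underside; x along the chute's x. Tube block x = -6 to 74, 46 high, caps to z = 62; low tail 8 high; upright push plate at the rear, x = -74 to -66, 52 high. The block starts 15 to 50 before the gate. With its origin at chute x = 10 to 32 (end stop) the block is past and the gate can shut over the tail.
- flask: conical glass flask with white stopper, 75 dia x 108 high, loose, beside the far end of the chute on the rail side; origin at the centre of its underside
- tip_box: grey and green box, 85 x 120 x 58 high, loose, beside the start of the chute on the side without the rail; origin at the centre of its underside
- dishes: stack of three clear round dishes, 88 dia x 42 high, loose, beside the gate on the side without the rail; origin at the centre of its underside
- reagent: glass bottle with blue cap, 64 dia x 130 high, loose, towards the robot's left; origin at the centre of its underside
- beaker: open glass beaker, 68 dia x 85 high, loose, towards the robot's left; origin at the centre of its underside
- timer: small white bench timer, 60 x 70 x 22 high, loose; origin at the centre of its underside
Things that resemble listed ones, but are neither listed nor needed, are in the scene too. Of the things that look like the rack, the smallest one is meant.

How it is judged:
By the outcome, as a careful person would: the job done as asked, in the order asked, and still so for the second after the job is handed in, with the robot touching nothing.
It also fails if it takes over 43 s, if anything falls off the work surface, if the arm or the gripper's body presses on something with over 40 N, if the wrist force passes 120 N, or if a joint passes its speed limit or range.

## Working session

There is one attempt and no reset: what is moved stays moved. The work goes in short steps, Python scripts to look and compute and a shell command to move; the robot and the scene stay as the last step left them, time stands still between calls to the robot, and variables do not carry over. Pictures are saved under pics/ and viewed, and the job is handed in when it is done.

```bash
ls; mkdir -p pics; python3 - <<'E'
from rig import *
import cv2
print(sense(), tcp_to_tips if not callable(tcp_to_tips) else tcp_to_tips())
for n in ("scene","top"):
    p,d=grab_frame(n); cv2.imwrite(f"pics/{n}0.png",p)
    import numpy as np; np.save(f"pics/{n}0d.npy",d)
    print(n,camera_info(n))
E
```

```text
pics
{'clock': 0.0, 'qpos': array([ 1.22059220e+00,  3.53632946e-01,  1.63413658e+00,  2.13405099e-05,
        1.15519027e+00, -2.36887187e-03]), 'qvel': array([ 0.00110692,  0.00026603,  0.00031666,  0.002102  , -0.00011342,
       -0.00069751]), 'joint_efforts': array([-1.27283129e-03, -6.05269361e+01, -3.42062616e+01,  1.96896127e-05,
        9.40235099e-03,  6.34575758e-05]), 'eef_pos': array([212.93722339, 587.3563202 , 403.96996311]), 'tcp_rot': array([-3.14156990e+00,  1.36708933e-03,  1.22295246e+00]), 'contact_force': array([ 0.44293469, -0.0951276 ,  0.05721979]), 'wrist_torque': array([ 0.00164358,  0.04513213, -0.00099811]), 'opening': 1.002751452160117} 173.4
scene {'vertical_fov': 46.56664820201678, 'cx': 335.70463681677865, 'cy': 234.2759873883915, 'D': array([-0.14379166,  0.        ,  0.        ,  0.        ,  0.        ]), 'world_to_cam': array([[-8.45194729e-01,  5.34307817e-01,  1.26896233e-02,
         3.97088569e+02],
       [ 4.28590772e-01,  6.91768969e-01, -5.81176087e-01,
        -1.99071408e+02],
       [-3.19305214e-01, -4.85768310e-01, -8.13678886e-01,
         1.56343099e+03],
       [ 0.00000000e+00,  0.00000000e+00,  0.00000000e+00,
         1.00000000e+00]])}
top {'vertical_fov': 56.176519630611075, 'cx': 312.098927283124, 'cy': 233.22952524498535, 'D': array([-0.03492317,  0.        ,  0.        ,  0.        ,  0.        ]), 'world_to_cam': array([[ 2.20134251e-02, -9.99647744e-01,  1.48255860e-02,
         2.99399847e+01],
       [-9.93378777e-01, -2.35430553e-02, -1.12447009e-01,
         5.14129129e+02],
       [ 1.12756439e-01, -1.22520786e-02, -9.93547116e-01,
         1.12186643e+03],
       [ 0.00000000e+00,  0.00000000e+00,  0.00000000e+00,
         1.00000000e+00]])}
```

View pics/scene0.png

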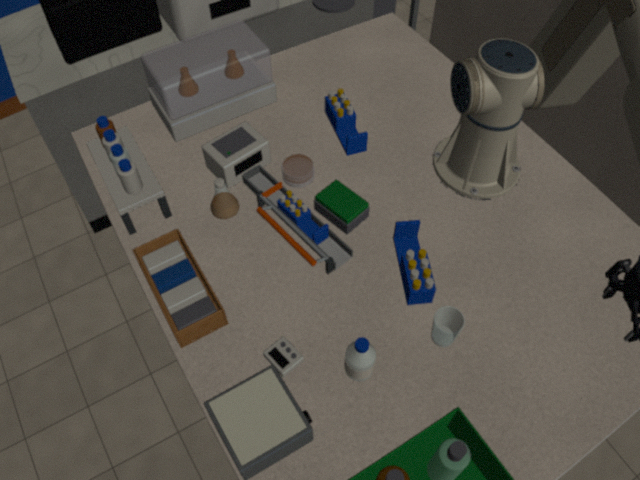

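View pics/top0.png

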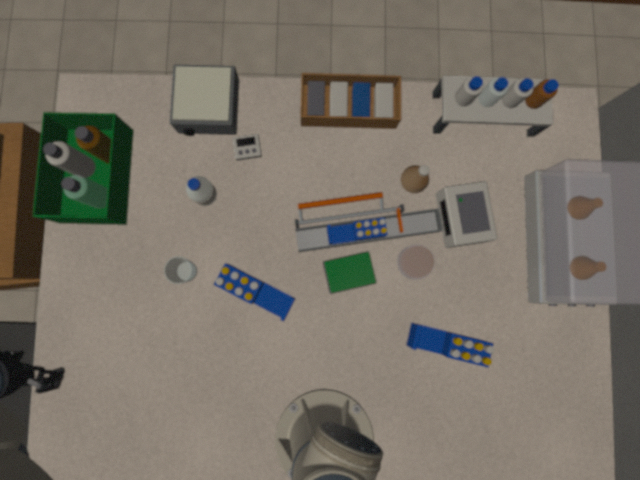

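The rack-like things are at top-image (357,230) in the chute, (255,290) loose and (450,345) loose. The one in the chute is apparently the smallest. I'll check it in a crop and measure the chute.

```bash
cat > h.py <<'E'
import numpy as np, cv2
from rig import camera_info
def K(ci):
    f=240/np.tan(np.radians(ci["vertical_fov"])/2)
    return np.array([[f,0,ci["cx"]],[0,f,ci["cy"]],[0,0,1]])
def ray(ci,uv):
    uv=np.array(uv,float).reshape(-1,1,2)
    n=cv2.undistortPoints(uv,K(ci),np.array(ci["D"])).reshape(-1,2)
    T=np.array(ci["world_to_cam"]);R=T[:3,:3];t=T[:3,3]
    d=np.c_[n,np.ones(len(n))]@R
    return -R.T@t,d
def onz(ci,uv,z):
    c,d=ray(ci,uv); return c+d*((z-c[2])/d[:,2])[:,None]
def at_depth(ci,uv,dep):
    c,d=ray(ci,uv); return c+d*np.array(dep).reshape(-1,1)
def proj(ci,P):
    T=np.array(ci["world_to_cam"]);rv,_=cv2.Rodrigues(T[:3,:3])
    return cv2.projectPoints(np.array(P,float).reshape(-1,1,3),rv,T[:3,3],K(ci),np.array(ci["D"]))[0].reshape(-1,2)
E
python3 - <<'E'
import cv2,numpy as np
from h import *
p=cv2.imread("pics/top0.png"); s=cv2.imread("pics/scene0.png")
cv2.imwrite("pics/topc.png",cv2.resize(p[180:270,285:505],None,fx=3.6,fy=3.6,interpolation=cv2.INTER_CUBIC))
cv2.imwrite("pics/scenec.png",cv2.resize(s[120:280,190:390],None,fx=3.6,fy=3.6,interpolation=cv2.INTER_CUBIC))
ci=camera_info("top")
hsv=cv2.cvtColor(p,cv2.COLOR_BGR2HSV)
b=cv2.inRange(hsv,(105,150,60),(125,255,255)); n,l,st,c=cv2.connectedComponentsWithStats(b)
for i in range(1,n):
    if st[i,4]>80:
        ys,xs=np.where(l==i); r=cv2.minAreaRect(onz(ci,np.c_[xs,ys],20)[:,:2].astype(np.float32)); print("blue",c[i],st[i,4],r)
o=cv2.inRange(hsv,(5,130,80),(18,255,255)); n,l,st,c=cv2.connectedComponentsWithStats(o)
for i in range(1,n):
    if st[i,4]>20:
        ys,xs=np.where(l==i); print("or",c[i],st[i],cv2.minAreaRect(onz(ci,np.c_[xs,ys],66)[:,:2].astype(np.float32)))
E
```

```text
blue [475.42424242  82.76767677] 99 ((936.588134765625, -392.97760009765625), (23.119035720825195, 35.198787689208984), 46.278297424316406)
blue [500.50980392  83.88235294] 102 ((935.734130859375, -462.8258972167969), (25.034992218017578, 35.4769287109375), 45.964561462402344)
blue [525.59  84.68] 100 ((935.7303466796875, -532.3441162109375), (24.97571563720703, 35.59815979003906), 43.921810150146484)
blue [550.76106195  85.63716814] 113 ((936.4440307617188, -603.3136596679688), (25.056007385253906, 38.27099609375), 45.324981689453125)
blue [360.88691796  99.18625277] 451 ((879.31103515625, -80.60149383544922), (42.41584396362305, 90.40709686279297), 88.415771484375)
blue [344.84015595 233.33723197] 513 ((523.3087158203125, -70.69535827636719), (45.73659896850586, 142.96981811523438), 9.856884002685547)
blue [264.33752418 294.95551257] 1034 ((363.13934326171875, 184.89349365234375), (193.7494659423828, 56.60829162597656), 64.33320617675781)
blue [437.40499554 340.71186441] 1121 ((238.81356811523438, -312.3580627441406), (208.7750701904297, 57.149436950683594), 77.12696075439453)
or [
[... 661 characters left out ...]
.09326171875, -43.999053955078125), (86.34117889404297, 7.693361282348633), 0.6202787160873413)
or [  9.40952381 200.49029982] [   0  123   39  163 2835] ((572.6383056640625, 781.4577026367188), (413.4674072265625, 95.45368957519531), 5.952587127685547)
or [ 83.78787879 143.75757576] [ 78 139  12   9  33] ((725.0390014648438, 629.742431640625), (33.22813415527344, 10.114042282104492), 66.86425018310547)
or [339.93601896 200.26540284] [298 193  85  16 422] ((593.6725463867188, -26.245407104492188), (12.90764331817627, 212.8048553466797), 9.65964412689209)
or [399.30666667 218.89333333] [397 208   6  24  75] ((548.72802734375, -174.5), (58.261051177978516, 9.26889419555664), 6.653092384338379)
```

View pics/topc.png

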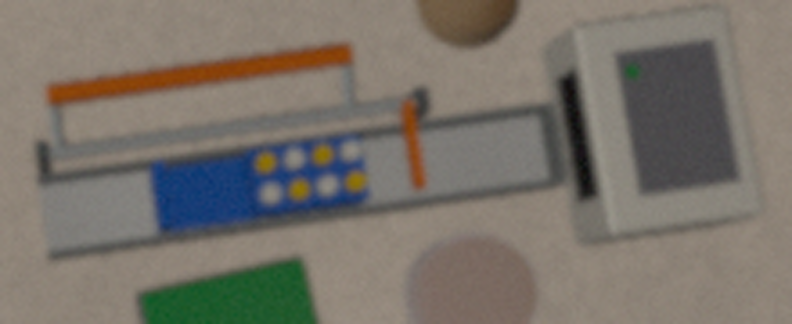

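View pics/scenec.png

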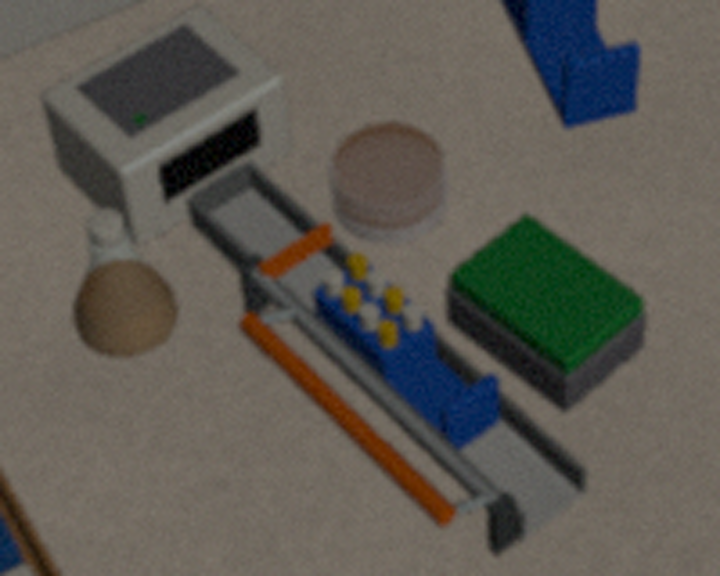

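```bash
python3 - <<'E'
import cv2,numpy as np
from h import *
def comps(img,lo,hi,mn):
    hsv=cv2.cvtColor(img,cv2.COLOR_BGR2HSV);m=cv2.inRange(hsv,lo,hi);n,l,st,c=cv2.connectedComponentsWithStats(m)
    return [(c[i],np.argwhere(l==i)[:,::-1]) for i in range(1,n) if st[i,4]>mn]
def pick(cs,uv): return min(cs,key=lambda a:np.hypot(*(a[0]-uv)))[1]
est={}
for n,rail,arm in (("top",(340,200),(399,219)),("scene",(287,237),(272,190))):
    im=cv2.imread(f"pics/{n}0.png");ci=camera_info(n);cs=comps(im,(4,120,60),(18,255,255),15)
    R=pick(cs,rail);A=pick(cs,arm)
    P=onz(ci,R,66)[:,:2];c=P.mean(0);u,s,v=np.linalg.svd(P-c);d=v[0]*(-np.sign(v[0][1]))
    t=(P-c)@d;w=(P-c)@v[1]
    print(n,len(R),len(A),"rail c",c,"ang",np.degrees(np.arctan2(d[1],d[0])),"len",np.ptp(t),"w",np.ptp(w))
    Q=onz(ci,A,57)[:,:2];print("  arm c",Q.mean(0),Q.min(0),Q.max(0))
    est[n]=(R.mean(0),A.mean(0))
# triangulate centroids
for k in (0,1):
    c1,d1=ray(camera_info("top"),est["top"][k]);c2,d2=ray(camera_info("scene"),est["scene"][k])
    d1=d1[0];d2=d2[0];s=np.linalg.lstsq(np.c_[d1,-d2],c2-c1,rcond=None)[0]
    a=c1+s[0]*d1;b=c2+s[1]*d2;print("tri",a,b)
E
```

```text
top 448 81 rail c [593.80969325 -25.81344449] ang -80.55627753632183 len 213.15343025543112 w 13.607465988810056
  arm c [ 550.31034904 -176.55092545] [ 520.9558269  -183.28009879] [ 579.26681861 -170.65029698]
scene 465 132 rail c [597.2815169  -21.81520927] ang -80.56372564015614 len 221.90075031514408 w 15.6027549570864
  arm c [ 553.57319206 -173.42857167] [ 522.20608893 -186.16949614] [ 584.42843315 -161.13731816]
tri [595.28391413 -26.27299117  58.08753658] [594.63636357 -25.72495226  57.92409024]
tri [ 551.21272414 -177.85047956   50.77234728] [ 551.61010901 -178.18467268   50.90139981]
```

```bash
python3 -m creep '72 -5 6 0.5 8; 72 -9 11 1 15; 72 -13 16 1.5 22; 72 -16 20 2 30; 72 -20 25 2.5 38; 72 -24 30 3 45; 72 -28 34.5 3.5 52; 72 -32 39.5 4 60.6; 72 -36 44.5 4 60.6; 72 -40.3 49.6 4 60.6; 72 -40.3 49.6 4 60.6; 72 -40.3 49.6 4 60.6; 72 -40.3 49.6 4 60.6; 72 -40.3 49.6 4 60.6; 72 -40.3 49.6 4 60.6; 72 -40.3 49.6 4 60.6'; python3 - <<'E'
from rig import *
import cv2,numpy as np
s=sense();print(s)
p,d=grab_frame("wrist");cv2.imwrite("pics/w1.png",p);np.save("pics/w1d.npy",d)
ci=camera_info("wrist");print(ci);np.save("pics/w1T.npy",ci["world_to_cam"])
E
```

```text
clock: 1.7
eef_pos: [541.3, 39.9, 364.2]
tcp_rot: [3.141, 0.002, 0.166]
contact_force: [0.4, -0.3, 0.3]
opening: 0.724
{'clock': 1.7, 'qpos': array([ 7.11596526e-02,  2.70772732e-01,  1.84907564e+00, -1.03466495e-03,
        1.02325259e+00, -9.38713061e-02]), 'qvel': array([ 0.01692605, -0.00612544,  0.00218035, -0.00173796, -0.00160885,
       -0.00136329]), 'joint_efforts': array([-1.07528429e+00, -5.11971760e+01, -3.15173972e+01, -5.99899236e-02,
       -2.10445595e-02, -6.19420156e-03]), 'eef_pos': array([541.34577708,  39.94099684, 364.23489017]), 'tcp_rot': array([3.14085535e+00, 1.58463133e-03, 1.65569679e-01]), 'contact_force': array([ 0.35264946, -0.26438688,  0.33564967]), 'wrist_torque': array([-1.63684177e-02,  4.32698023e-05, -2.89184007e-02]), 'opening': 0.7243439525706027}
{'vertical_fov': 58.81954982689781, 'cx': 324.4701616496872, 'cy': 241.04846707313354, 'D': array([-0.09426206,  0.        ,  0.        ,  0.        ,  0.        ]), 'world_to_cam': array([[ 9.86205591e-01,  1.65521303e-01, -1.10929662e-03,
        -5.39935082e+02],
       [ 1.57186176e-01, -9.34401053e-01,  3.19667292e-01,
        -7.56400915e+01],
       [ 5.18752187e-02, -3.15432036e-01, -9.47529204e-01,
         3.28060852e+02],
       [ 0.00000000e+00,  0.00000000e+00,  0.00000000e+00,
         1.00000000e+00]])}
```

View pics/w1.png

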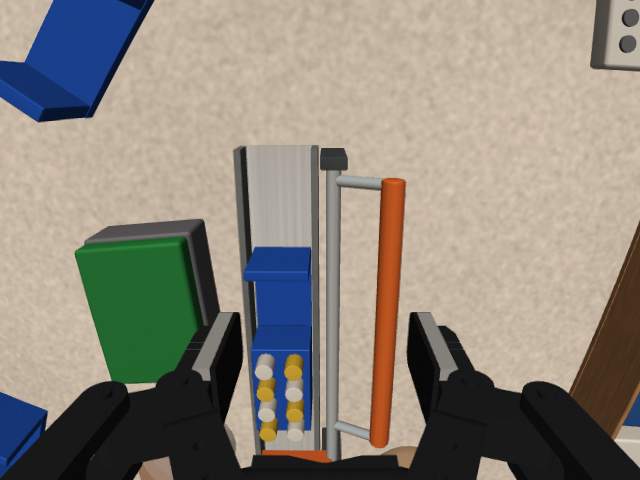

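```bash
python3 - <<'E'
import cv2,numpy as np
from h import *
ci=camera_info("wrist")
p=cv2.imread("pics/w1.png");d=np.load("pics/w1d.npy")
T=np.array(ci["world_to_cam"]);print("cam",-T[:3,:3].T@T[:3,3])
O=np.array([540,-179]);a=np.radians(-80.56);ux=np.array([np.cos(a),np.sin(a)]);uy=np.array([-ux[1],ux[0]])
def ch(P): return np.c_[(P[:,:2]-O)@ux,(P[:,:2]-O)@uy,P[:,2]]
hsv=cv2.cvtColor(p,cv2.COLOR_BGR2HSV)
m=cv2.inRange(hsv,(4,150,80),(18,255,255));n,l,st,c=cv2.connectedComponentsWithStats(m)
i=1+np.argmax(st[1:,4]*(np.hypot(*(c[1:]-[390,310]).T)<60));R=np.argwhere(l==i)[:,::-1]
P=onz(ci,R,66)[:,:2];cc=P.mean(0);v=np.linalg.svd(P-cc,full_matrices=False)[2];dd=v[0]*-np.sign(v[0][1])
print("rail",cc,np.degrees(np.arctan2(dd[1],dd[0])),np.ptp((P-cc)@dd),np.ptp((P-cc)@v[1]))
Pd=at_depth(ci,R,d[R[:,1],R[:,0]]);q=ch(Pd);print("rail depth chute med",np.median(q,0),np.percentile(q,[2,98],axis=0))
def show(nm,uv,z):print(nm,ch(onz(ci,[uv],z)).round(1),"depth:",ch(at_depth(ci,[uv],[d[uv[1],uv[0]]])).round(1))
show("rail far end",(394,183),66)
show("plate rear top L",(254,248),58);show("plate rear top R",(310,248),58)
show("plate",(280,252),58)
show("plate front top",(280,262),58)
show("block rear top",(283,330),52);show("wall L",(239,150),30);show("wall R",(317,150),30);show("floor",(280,200),6);show("bench",(450,120),0)
for n,uv in(("Lf",(235,318)),("Rf",(414,318)),("Lf2",(220,350)),("Rf2",(432,350)),("L",(205,375)),("R",(450,375))):
    print(n,at_depth(ci,[uv],[d[uv[1],uv[0]]]).round(1),ch(at_depth(ci,[uv],[d[uv[1],uv[0]]])).round(1))
cv2.imwrite("pics/w1c.png",cv2.resize(p[230:430,180:500],None,fx=2.5,fy=2.5,interpolation=cv2.INTER_CUBIC))
E
```

```text
cam [527.3583445  122.17347972 334.42795317]
rail [594.0102232  -12.25353459] -80.37639513953962 220.47756091901735 15.54084347358037
rail depth chute med [-165.18547044   79.59060663   71.45599259] [[-249.14821805   73.21292745   65.65721142]
 [ -43.33601988   87.33013186   73.52599138]]
rail far end [[-247.8   81.1   66. ]] depth: [[-249.    80.1   72. ]]
plate rear top L [[-200.7  -11.9   58. ]] depth: [[-183.8  -20.4   10.3]]
plate rear top R [[-200.8   26.8   58. ]] depth: [[-183.6   25.     9.4]]
plate [[-197.9    6.    58. ]] depth: [[-183.8    1.7   19.7]]
plate front top [[-190.4    5.8   58. ]] depth: [[-183.2    3.7   39.6]]
block rear top [[-132.7    5.5   52. ]] depth: [[-115.5    2.2   22.8]]
wall L [[-264.5  -24.    30. ]] depth: [[-299.2   36.9  334.4]]
wall R [[-264.4   31.4   30. ]] depth: [[-299.2   36.9  334.4]]
floor [[-222.5    1.5    6. ]] depth: [[-222.5    1.5    6. ]]
bench [[-284.6  132.9    0. ]] depth: [[-284.6  132.6    1.3]]
Lf [[508.8  47.  206. ]] [[-228.     6.3  206. ]]
Rf [[569.3  56.9 205.5]] [[-227.9   67.6  205.5]]
Lf2 [[508.1  46.5 225.1]] [[-227.7    5.5  225.1]]
Rf2 [[570.4  57.8 226.4]] [[-228.6   68.9  226.4]]
L [[506.1  43.7 234.2]] [[-225.2    3.1  234.2]]
R [[572.7  57.9 238.2]] [[-228.3   71.1  238.2]]
```

View pics/w1c.png

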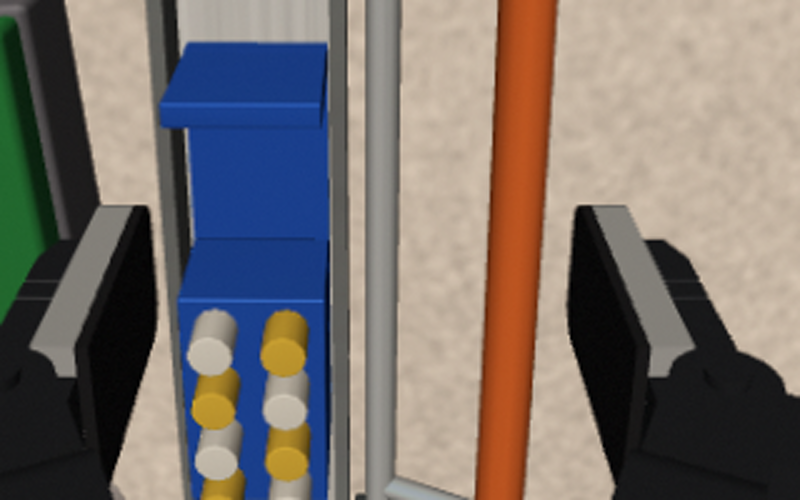

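```bash
python3 - <<'E'
import cv2,numpy as np
from h import *
ci=camera_info("wrist");p=cv2.imread("pics/w1.png");d=np.load("pics/w1d.npy")
O=np.array([540,-179]);a=np.radians(-80.56);ux=np.array([np.cos(a),np.sin(a)]);uy=np.array([-ux[1],ux[0]])
vv,uu=np.mgrid[0:480,0:640];uv=np.c_[uu.ravel(),vv.ravel()]
P=at_depth(ci,uv,d.ravel());q=np.c_[(P[:,:2]-O)@ux,(P[:,:2]-O)@uy,P[:,2]]
for nm,lo,hi in(("L",100,300),("R",340,560)):
    m=(uv[:,0]>lo)&(uv[:,0]<hi)&(q[:,2]>150)&(q[:,2]<300)&(d.ravel()>0)
    f=q[m];print(nm,len(f),"zmin",f[:,2].min())
    for z in range(190,260,5):
        g=f[(f[:,2]>=z)&(f[:,2]<z+5)]
        if len(g)>5:print(z,len(g),"x",np.percentile(g[:,0],[1,99]).round(1),"y",np.percentile(g[:,1],[1,99]).round(1))
# chute floor profile: wall y positions
m=(np.abs(q[:,0]+225)<15)&(q[:,2]>26)&(q[:,2]<34);g=q[m];print("walls",np.histogram(g[:,1],bins=range(-40,45,5)))
m=(np.abs(q[:,0]+225)<25)&(q[:,2]>40)&(q[:,2]<56);print("shaft y",np.percentile(q[m][:,1],[2,50,98]))
m=(q[:,2]>56)&(q[:,2]<60)&(np.abs(q[:,1])<30)&(q[:,0]<-150);print("plate top x",np.percentile(q[m][:,0],[2,50,98]),"y",np.percentile(q[m][:,1],[2,98]))
E
```

```text
L 16917 zmin 196.68598418701205
195 70 x [-226.5 -206.5] y [6.  6.5]
200 289 x [-228.4 -206.3] y [-5.   6.5]
205 425 x [-228.3 -206.2] y [-6.7  6.5]
210 482 x [-228.3 -206.5] y [-7.3  6.5]
215 519 x [-228.5 -206.4] y [-7.2  6.4]
220 569 x [-228.6 -206.5] y [-7.2  6.6]
225 628 x [-228.4 -206.4] y [-7.2  6.6]
230 759 x [-228.5 -207.5] y [-0.4  6.5]
235 455 x [-229.8 -214.5] y [-13.3   6.4]
240 1037 x [-231.  -223.1] y [-21.3   5.3]
245 1784 x [-230.7 -206.4] y [-19.4   7.6]
250 3756 x [-229.8 -206.2] y [-20.6   8.6]
255 755 x [-233.8 -207.9] y [-20.6  12.9]
R 18162 zmin 196.52561842632636
195 74 x [-227.2 -206.7] y [67.3 70.3]
200 288 x [-228.5 -206.4] y [67.3 78.7]
205 424 x [-228.4 -206.4] y [67.3 80.8]
210 496 x [-228.5 -206.2] y [67.4 81. ]
215 513 x [-228.6 -206.3] y [67.4 81.2]
220 565 x [-228.6 -206.8] y [67.3 81. ]
225 637 x [-228.5 -206.4] y [67.3 81. ]
230 744 x [-228.5 -207.3] y [67.4 74.2]
235 450 x [-229.9 -214.6] y [67.5 87.4]
240 1061 x [-230.9 -223.2] y [68.5 96.7]
245 1972 x [-230.9 -206.7] y [66.3 97.1]
250 4104 x [-230.1 -206.6] y [65.4 98.3]
255 990 x [-233.8 -208.3] y [61.  97.1]
walls (array([  0,   0, 200, 124,   0,   0,   0,   0,   0,   0,   0,   0,   0,
       199,  80,   0]), array([-40, -35, -30, -25, -20, -15, -10,  -5,   0,   5,  10,  15,  20,
        25,  30,  35,  40]))
shaft y [-127.99261389   39.82501311   52.298565  ]
plate top x [-184.47997142 -180.90706311 -176.68201559] y [-19.60949307  24.5238194 ]
```

```bash
python3 -m creep '76 0.3 0 2 0; 76 0.3 0 5 0; 76 0.3 0 8 0; 76 0.3 0 10.5 0; 76 0.3 0 11.5 0; 76 0.3 0 11.5 0; 76 0.3 0 11.5 0'; python3 - <<'E'
from rig import *
import cv2,numpy as np
p,d=grab_frame("wrist");cv2.imwrite("pics/w2.png",p)
from h import *
ci=camera_info("wrist")
O=np.array([540,-179]);a=np.radians(-80.56);ux=np.array([np.cos(a),np.sin(a)]);uy=np.array([-ux[1],ux[0]])
vv,uu=np.mgrid[0:480,0:640];uv=np.c_[uu.ravel(),vv.ravel()]
P=at_depth(ci,uv,d.ravel());q=np.c_[(P[:,:2]-O)@ux,(P[:,:2]-O)@uy,P[:,2]]
for lo,hi in((60,300),(340,600)):
    m=(uv[:,0]>lo)&(uv[:,0]<hi)&(q[:,2]>76)&(q[:,2]<110)&(q[:,0]>-232)&(q[:,0]<-204)&(d.ravel()>0)
    f=q[m];print(f[:,2].min(),np.percentile(f,[1,99],axis=0).round(1))
h=cv2.cvtColor(p,cv2.COLOR_BGR2HSV);m=(cv2.inRange(h,(4,150,80),(18,255,255))>0).ravel()&(q[:,1]>60);print("rail",np.percentile(q[m],[2,50,98],axis=0).round(1))
E
```

```text
clock: 2.45
eef_pos: [544.5, 41.2, 250.2]
tcp_rot: [3.141, 0.0, 0.167]
contact_force: [0.2, 0.3, -0.1]
opening: 0.756
83.89801745522726 [[-228.7   -5.2   85.2]
 [-206.5    8.5  109.7]]
83.81218973122787 [[-228.7   72.8   85.3]
 [-206.6   86.4  109.9]]
rail [[-249.5   73.2   64.9]
 [-217.7   77.9   71.5]
 [-142.4   87.    73.6]]
```

View pics/w2.png

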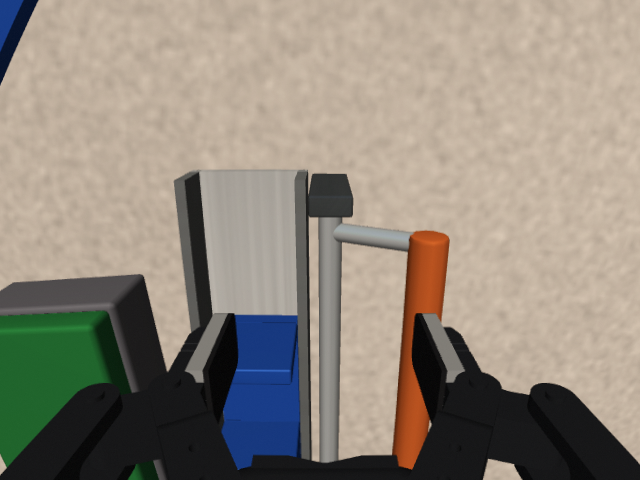

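```bash
python3 -m creep '76 0 0 0.6 0; 76 0 0 1.2 0; 76 0 0 1.8 0; 76 0 0 2.4 0; 76 0 0 3 0; 76 0 0 3.5 0; 76 -0.1 0 4 0; 76 -0.1 0 4.5 0; 76 -0.2 0 5 0; 76 -0.2 0 5.4 0; 76 -0.2 0 5.7 0; 76 -0.2 0 5.8 0; 76 -0.2 0 5.8 0; 76 -0.2 0 5.8 0'; cat > look.py <<'E'
from rig import *
import cv2,numpy as np,sys
from h import *
print(sense()["wrist_torque"].round(2))
p,d=grab_frame("wrist");cv2.imwrite(f"pics/{sys.argv[1]}.png",p)
ci=camera_info("wrist")
O=np.array([540,-179]);a=np.radians(-80.56);ux=np.array([np.cos(a),np.sin(a)]);uy=np.array([-ux[1],ux[0]])
t=sense()["eef_pos"];print("tcp chute",(t[:2]-O)@ux,(t[:2]-O)@uy,"tip z",t[2]-166.4)
vv,uu=np.mgrid[0:480,0:640];uv=np.c_[uu.ravel(),vv.ravel()]
P=at_depth(ci,uv,d.ravel());q=np.c_[(P[:,:2]-O)@ux,(P[:,:2]-O)@uy,P[:,2]]
h=cv2.cvtColor(p,cv2.COLOR_BGR2HSV);m=(cv2.inRange(h,(4,150,60),(18,255,255))>0).ravel()&(q[:,1]>55)&(q[:,2]<90);print("rail",m.sum(),np.percentile(q[m],[2,50,98],axis=0).round(1) if m.sum() else "")
b=(cv2.inRange(h,(105,150,40),(125,255,255))>0).ravel()&(np.abs(q[:,1])<30);print("blue",b.sum(),np.percentile(q[b],[1,50,99],axis=0).round(1) if b.sum() else "")
E
python3 look.py w3
```

```text
clock: 3.9
eef_pos: [539.3, 40.1, 191.8]
tcp_rot: [3.141, 0.009, 0.167]
contact_force: [-16.5, -3.7, 17.1]
opening: 0.76
[-0.69  2.05 -0.07]
tcp chute -216.21633867990334 35.23722061512241 tip z 25.437697716053293
rail 5261 [[-249.8   65.5   16.4]
 [-224.5   70.3   24.6]
 [-153.4   79.5   26.8]]
blue 6489 [[-208.8   -6.3    7.7]
 [-183.6   10.4   31.7]
 [-153.5   25.1   80.6]]
```

View pics/w3.png

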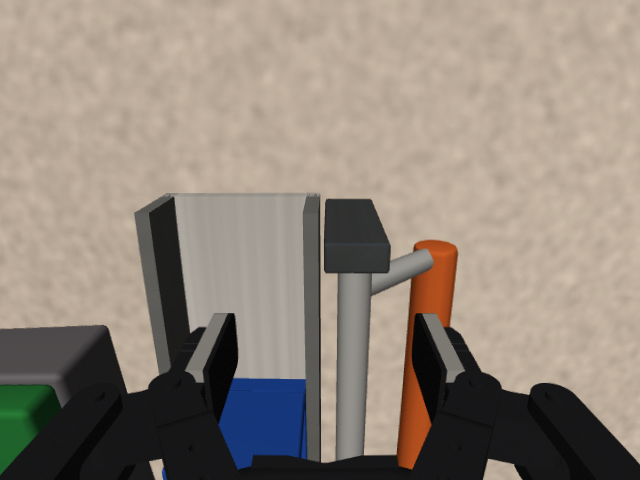

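```bash
python3 -m creep '76 0 0 0 0; 76 0 0 0 0; 76 0 0 0 0'; python3 look.py w4
```

```text
clock: 4.25
eef_pos: [538.6, 39.9, 191.7]
tcp_rot: [3.141, 0.011, 0.167]
contact_force: [-5.2, -2.1, 8.9]
opening: 0.763
[-0.18  0.5  -0.01]
tcp chute -216.17312506241683 34.512168388716475 tip z 25.31304346317353
rail 5119 [[-249.8   65.    15.9]
 [-225.6   69.8   24.1]
 [-152.6   79.    26.3]]
blue 6653 [[-206.7   -7.1    7.6]
 [-183.5   10.    31.5]
 [-152.6   25.1   58.8]]
```

```bash
python3 - <<'E'
from rig import *
import cv2
p,d=grab_frame("scene");cv2.imwrite("pics/s2.png",cv2.resize(p[120:290,180:390],None,fx=3.5,fy=3.5,interpolation=cv2.INTER_CUBIC))
E
```

```text
(no output)
```

View pics/s2.png

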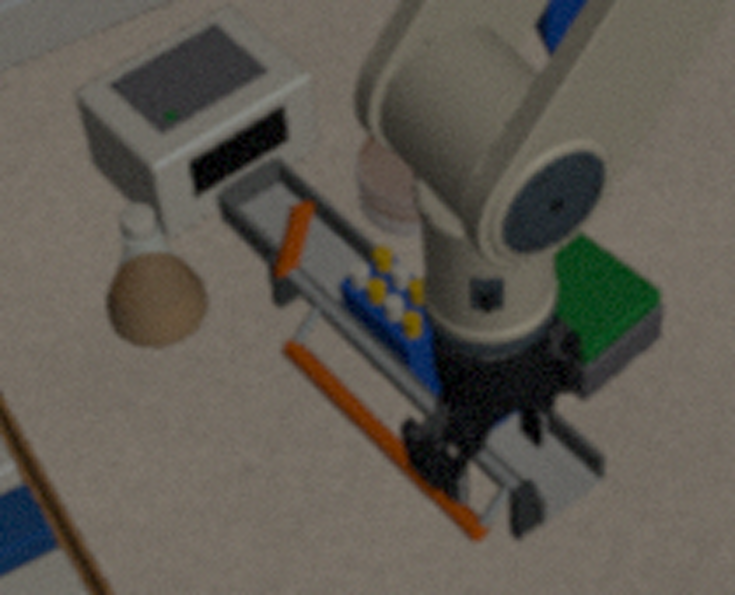

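```bash
python3 -m creep '76 0 0.5 0 0; 76 0 1 0 0; 76 0 1.5 0 0; 76 0 2 0 0; 76 0 2.4 0 0; 76 0 2.8 0 0; 76 0 3.3 0 0; 76 0 3.8 0 0; 76 0 4.3 0 0; 76 0 4.8 0 0; 76 0 4.8 0 0'; python3 look.py w5
```

```text
clock: 5.45
eef_pos: [546.5, -7.5, 191.7]
tcp_rot: [3.141, 0.011, 0.167]
contact_force: [-1.6, 1.0, 6.2]
opening: 0.761
[0.21 0.06 0.09]
tcp chute -168.20171191999114 34.592986129235875 tip z 25.323724638182483
rail 11467 [[-247.3   64.8   18.3]
 [-205.1   70.1   24.1]
 [-108.4   79.    26.2]]
blue 9794 [[-159.3   -8.4    8.2]
 [-157.8   12.8   36.6]
 [ -94.9   25.3   59.8]]
```

View pics/w5.png

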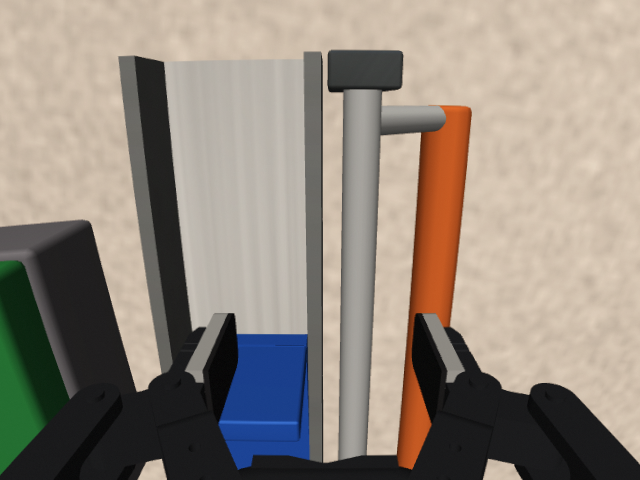

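```bash
python3 -m creep '76 0 0.4 0 0; 76 0 0.9 0 0; 76 0 1.5 0 0; 76 0 2.1 0 0; 76 0 2.7 0 0; 76 0 3.3 0 0; 76 0 3.9 0 0; 76 0 4.5 0 0; 76 0 5 0 0; 76 0 5.5 0 0; 76 0 5.5 0 0'; python3 look.py w6
```

```text
clock: 6.6
eef_pos: [555.6, -61.6, 191.7]
tcp_rot: [-3.141, 0.011, 0.166]
contact_force: [-2.3, 1.9, 6.7]
opening: 0.761
[0.4  0.11 0.07]
tcp chute -113.28196116357913 34.615295008887614 tip z 25.302612628256725
rail 17289 [[-224.    64.9   18.2]
 [-172.5   70.1   24.1]
 [ -56.8   79.1   26.2]]
blue 9829 [[-104.4   -8.5    8.1]
 [-103.    12.8   36.4]
 [ -40.    25.3   59.9]]
```

```bash
python3 -m creep '76 0 0.4 0 0; 76 0 0.9 0 0; 76 0 1.4 0 0; 76 0 1.9 0 0; 76 0 2.4 0 0; 76 0 2.9 0 0; 76 0 3.4 0 0; 76 0 3.8 0 0; 76 0 4.2 0 0; 76 0 4.6 0 0; 76 0 4.9 0 0; 76 0 5.1 0 0; 76 0 5.2 0 0; 76 0 5.3 0 0; 76 0 5.3 0 0'; python3 look.py w7; python3 - <<'E'
from rig import *
import cv2
for n,s in(("scene",(slice(120,290),slice(180,390))),("top",(slice(170,280),slice(285,495)))):
    p,d=grab_frame(n);cv2.imwrite(f"pics/{n}3.png",cv2.resize(p[s],None,fx=3.5,fy=3.5,interpolation=cv2.INTER_CUBIC))
E
```

```text
clock: 8.15
eef_pos: [564.1, -113.2, 191.7]
tcp_rot: [-3.14, 0.011, 0.166]
contact_force: [-1.8, 4.8, 8.9]
opening: 0.761
[0.89 0.28 0.1 ]
tcp chute -60.94707582817878 34.51148902908694 tip z 25.27424797180197
rail 15184 [[-172.2   64.9   18.3]
 [-127.8   70.6   24.1]
 [ -64.1   79.3   26.2]]
blue 9926 [[-52.4  -8.7   7.9]
 [-50.9  12.7  36.2]
 [ 11.7  25.2  59.8]]
```

View pics/scene3.png

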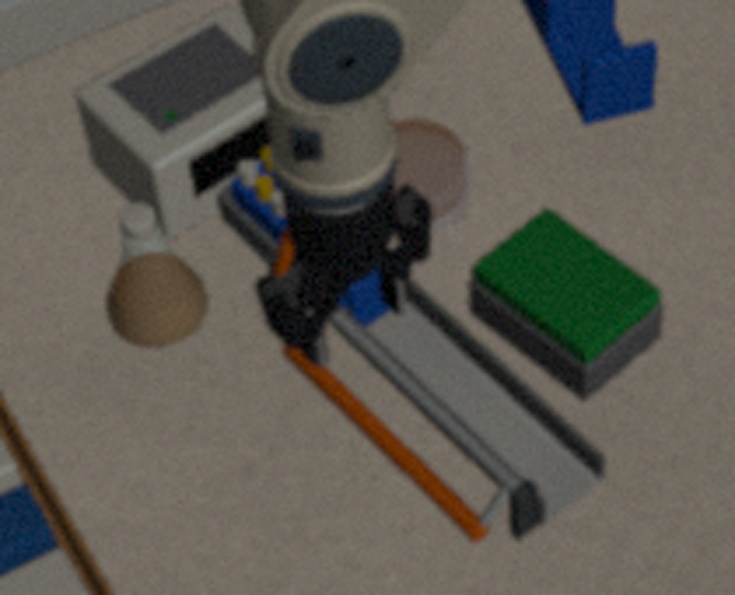

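View pics/top3.png

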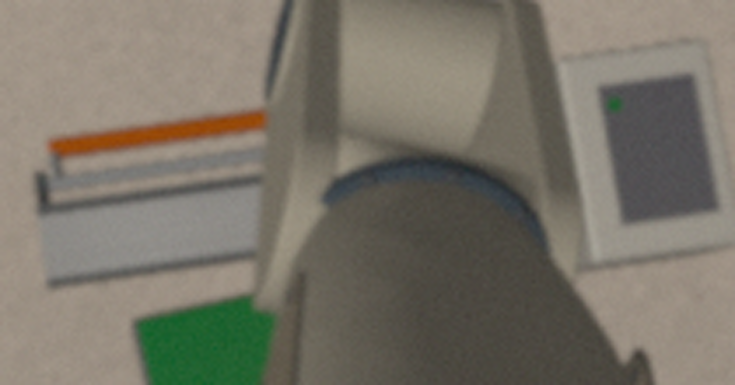

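View pics/w7.png

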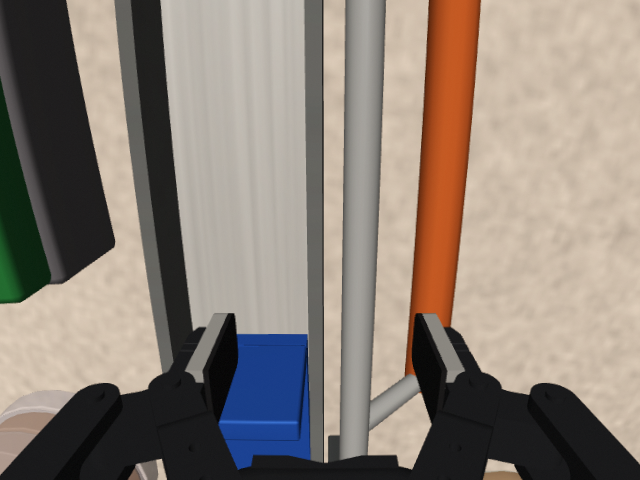

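```bash
python3 -m creep '76 0 -0.3 0 0; 76 0 -0.8 0 0; 76 0 -1.4 0 0; 76 0 -2 0 0; 76 0 -2.5 0 0; 76 0.1 -2.5 -0.3 0; 76 0.3 -2.5 -0.8 0; 76 0.5 -2.5 -1.3 0; 76 0.7 -2.5 -1.8 0; 76 0.8 -2.5 -2.3 0; 76 0.9 -2.5 -2.8 0; 76 0.8 -2.5 -3.3 0; 76 0.7 -2.5 -3.8 0; 76 0.6 -2.5 -4.3 0; 76 0.6 -2.5 -4.8 0; 76 0.6 -2.5 -5.5 0; 76 0.6 -2.5 -7 0; 76 0.6 -2.5 -9 0'; python3 look.py w8
```

```text
clock: 10.1
eef_pos: [567.0, -87.5, 282.6]
tcp_rot: [-3.14, 0.011, 0.166]
contact_force: [0.3, -0.3, -0.0]
opening: 0.761
[ 0.01 -0.05  0.03]
tcp chute -85.45071119351424 42.9171185359695 tip z 119.80739158199165
rail 12389 [[-204.7   75.5   69.2]
 [-140.2   81.4   75.1]
 [ -38.1   89.8   77.2]]
blue 8391 [[-51.3 -16.8  14. ]
 [-10.6   8.1  33.3]
 [ 38.3  28.4  63.4]]
```

View pics/w8.png

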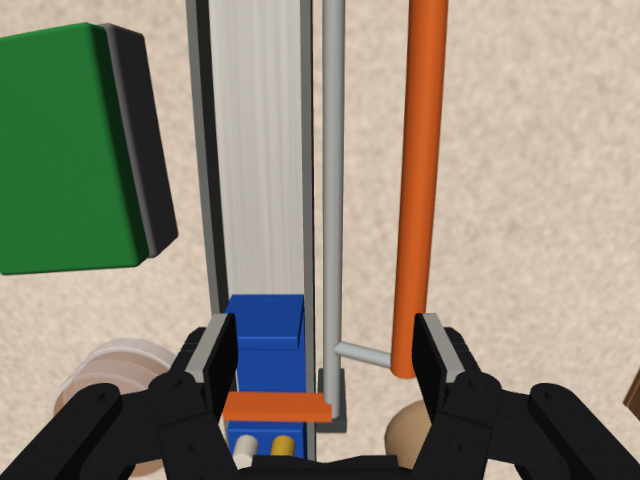

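The gate is down at (275,405), between the push plate (265,320) and the tubes (265,445). I'll move clear and check.

```bash
python3 -m creep '76 0 0 -4 0; 76 0 0 -8 0; 76 0 -4 -10 0; 76 0 -8.5 -12 0; 76 0 -13 -12 0; 76 0 -17 -12 0; 76 0 -21 -12 0; 76 0 -25 -12 0; 76 0 -29 -12 0; 76 0 -32 -12 0; 76 0 -32 -12 0; 76 0 -32 -12 0'; python3 - <<'E'
from rig import *
import cv2,numpy as np
from h import *
for n,s in(("scene",(slice(120,290),slice(180,390))),("top",(slice(170,280),slice(285,495)))):
    p,d=grab_frame(n);cv2.imwrite(f"pics/{n}4f.png",p);cv2.imwrite(f"pics/{n}4.png",cv2.resize(p[s],None,fx=3.5,fy=3.5,interpolation=cv2.INTER_CUBIC))
a=cv2.imread("pics/top0.png");b=cv2.imread("pics/top4f.png");ci=camera_info("top")
for im in(a,b):
    h=cv2.cvtColor(im,cv2.COLOR_BGR2HSV);n,l,st,c=cv2.connectedComponentsWithStats(cv2.inRange(h,(5,130,80),(18,255,255)))
    for i in range(1,n):
        if st[i,4]>20 and 290<c[i][0]<410 and 185<c[i][1]<240:print(c[i].round(1),st[i])
E
```

```text
clock: 11.35
eef_pos: [516.1, 228.5, 406.9]
tcp_rot: [3.141, 0.006, 0.168]
contact_force: [0.5, 0.2, -1.1]
opening: 0.759
[339.9 200.3] [298 193  85  16 422]
[399.3 218.9] [397 208   6  24  75]
[339.9 200.3] [298 193  85  16 420]
[399.2 218.4] [397 208   6  24  69]
```

View pics/scene4.png

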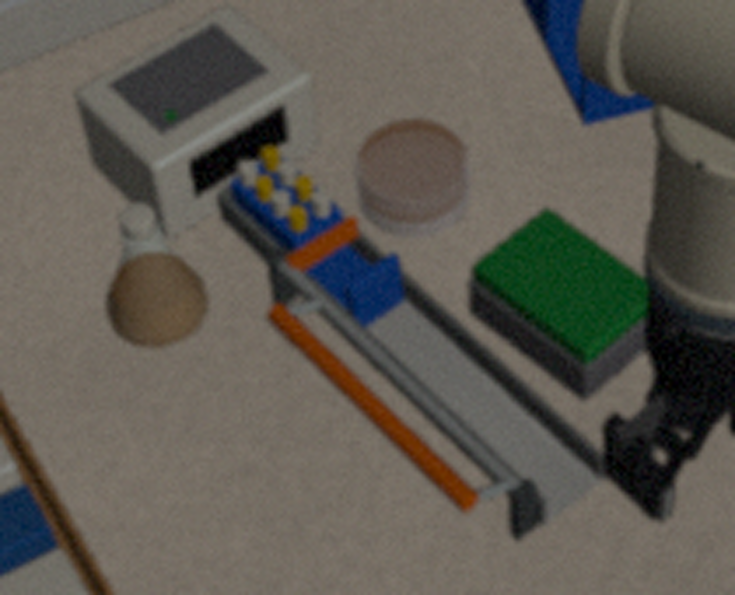

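View pics/top4f.png

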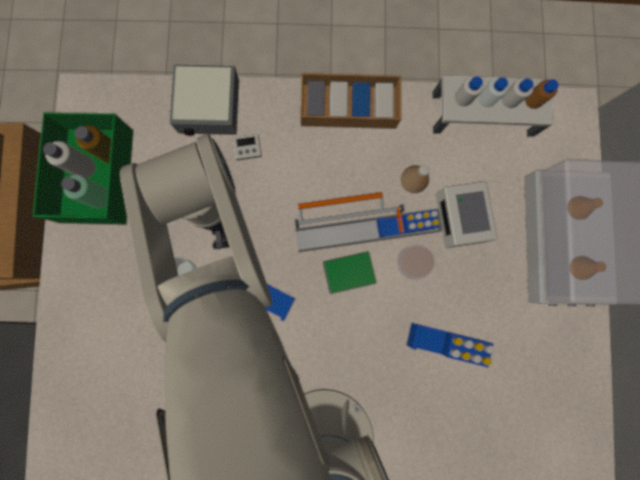

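```bash
python3 -c "
from rig import *
print(sign_off())"
```

```text
the job is handed in; nothing more can be done
None
```

The blue rack is loaded in the tube reader with the gate shut behind the tubes, and I handed the job in at about 11.5 s of the 43 s allowed.

- **Gate:** The rail-side fingertip pressed the rail down to about z 25, which puts the gate near 1.2 rad. The fingertip height stayed at 25 mm for the whole push.
- **Push:** The other finger pushed the rack by its push plate in three stages. The plate's rear face ended at chute x of about -51, so the rack origin is at about 23, inside the 10 to 32 window.
- **Closing:** I drew back 25 mm, then lifted slowly so the rail rose under the finger and the gate came down gently. In the last images the gate arm lies across the tail between the plate and the tubes. The rail and arm are within 0.5 px of where they were when shut at the start.
- **Surroundings:** By eye, the tip box, dishes, flask and timer look unmoved. The reagent bottle and beaker were largely hidden behind the arm in the last top view, so I did not check those two. The fingertips passed about 100 mm above their heights.

Two readings did not match what I expected:

- **Force while pressing:** The tool read about 17 N sideways and 17 N vertically, mostly friction as the rail swung inward. Releasing the sideways strain brought the vertical force down to 6 to 9 N, slightly above the 3 to 7 N given at times.
- **Rail height at the start:** The two fixed cameras put the rail about 6 mm too low. The wrist camera's depth agreed with the given sizes, so I used that.

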